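# Wedge the sprung catch open and take the bottle out of its carrier

## Robot

A 7-joint arm with a two-finger parallel gripper is mounted at the origin on a cart in front of the work surface, level with it; the furniture and walls round the work are solid. World frame = base frame: x ahead of the robot, y to its left, z up, the work surface at z = 0. Lengths are in m, angles in rad, forces in N, time in s.
With the tool pointing down it reaches from about 0.4 to 0.875 m from the base axis. Payload 4.4 kg.
Tool frame: the origin (TCP) lies on the centre line of the jaws, within the pads' length; the fingertips stand 25 mm ahead of it and the grasp point (between the pads) lies 6 mm ahead of it; z points along the fingers, y is the line along which they close (so a half turn about z gives the same grasp; the last joint's range is limited). The gripper opens to 85 mm and grips with 20 to 120 N. Pads are 22 mm wide; open, the fingers measure 114 mm over their backs; the gripper's body (76 mm by 85 mm) begins 54 mm behind the grasp point. The pads swing forward as they close: fully open they stand 13 mm farther back than shut.
Start: joints at [-1.391, 0.628, 0.038, 1.517, -0.027, 0.996, -0.02], TCP at [0.158, 0.63, 0.256] pointing down, gripper open.
Joint ranges: [-3.06, 3.06], [-0.37, 2.12], [-1.25, 1.32], [0.18, 2.47], [-1.1, 4.24], [0.23, 1.98], [-2.94, 2.94]. Speed limits (rad/s): [2.57, 2.57, 3.14, 3.14, 3.14, 3.14, 3.14].

## Interface

Orientations are given as a 3x3 rotation matrix whose columns are the frame's x, y, z axes.
In Python, from workcell import manip gives the robot as it stands. The module is installed in compiled form; this text tells all that it offers.
- The arm moves only by the tool send_rows, never from a script. Its argument "increments" is a list of rows, each a list of 4 numbers: the shift along the tool's x, y, z in units of 400 mm (1.0 is 400 mm), then the turn about the tool's z in units of 0.08 rad (1.0 is 0.08 rad). A call has 1 to 12 rows; each row shifts and turns the commanded pose from where the row before left it, along the tool's axes as they then stand; what a row does not reach is not made up. A row lasts 1/10 s, in which the tool goes at most 50 mm and 8.59 degrees, less where a joint would pass 70% of its speed; a pose out of reach is approached as far as the arm can. A call with a number of a shift or a turn outside -1 to 1 is refused whole. A call with a gripper value outside its range is refused whole. "jaw" is the closure, from -1 (fully open) to 1 (shut), set as the call begins (left out, the last holds). The fingers move at their own pace and stop on an object; "grip_force" is the grip in N (left out, the last holds). Time passes only in rows, so rows that do not move let the fingers close. It gives the time, the measured TCP pose, the force, the opening and the grip force at its end, in the units of the state.
- manip.get_state(): the state, without advancing time (a new reading comes with each control period).
- manip.get_image(name): name is "scene" or "top" or "wrist"; returns (picture, depth): 384x512x3 uint8, red, green, blue; 384x512 float32, m along the optical axis (not along the pixel's ray), 0 where there is no reading.
- manip.calibration(name): a dict with "intrinsics" (3x3 intrinsics, pixels), "rvec" (rotation vector, rad) and "tvec" (3), from world to camera coordinates, as OpenCV has them. Camera axes: x right, y down, z forward; pixel columns grow to the right and rows downward; lengths in m; the calibration is good to about 2 mm. A picture is of the moment at which its call begins: read the wrist's pose just before it. calibration takes no time and is no camera call; for the wrist camera it gives the pose at the moment of the call.
- manip.close_job(): hands the job in; it is judged then, once.
The state is a dict: "clock": time; "joint_positions": joint angles; "joint_velocities": joint speeds; "effort": joint torques, N m; "ee_pos": TCP position; "tool_rot": TCP orientation; "ft_force": force on the tool from outside, world axes, zero at the start; "ft_torque": the same for the moment, N m; "grip_width": finger opening in m; "grip_force": force on a finger pad.
Only numpy, scipy, OpenCV 4.12 (cv2) and the standard library are available. Lean on these libraries where they do the work, as an engineer would, in place of code of your own. Each camera call takes 0.05 s, during which the arm holds its last target. There are 200 camera calls.

## Task

The amber bottle sits in the shaker carrier under a sprung orange catch that will not stay open by itself. Push the yellow wedge straight down into the slot of the carrier until it stands on the base plate, let go so that it alone holds the catch open, then lift the amber bottle out and set it down gently, upright, in the white tray. Leave the wedge in the slot and do not disturb the two other bottles.

Things in the scene. Friction and masses are not known exactly. Their poses are not given: they have to be found in the camera images.
- carrier: Fixed bottle carrier; origin on its underside, z up. Aluminium base plate 240 (x) x 100 (y) x 12 mm thick, from x = -95 to +145. The amber bottle stands on it at x = -55, y = 0 in a grey cup, 58 mm outer and 50 mm inner diameter, 30 mm high. Fixed blue anvil, 30 mm wide in y, upright face at x = 40, top at z = 74 with a 6 mm step back above z = 60. Side rods along x at y = +-36, up to z = 28.
- slot (a point): Aiming point of the slot on the carrier's base plate (carrier x = 62, y = 0, z = 12 mm; axes as the carrier). Lower the wedge with its centre over it (6 mm off in x, 8 mm in y is harmless), thickness along the carrier's x, until the foot meets the plate. When released, the spring moves it up to about 7 mm towards the anvil; it stays upright.
- nose (a point): Nose of the orange lug that moves with the catch; lug 22 mm wide in y. Closed, the nose is at carrier x = 52, z = 40 to 46 mm, 12 mm from the anvil's face. Above it a ramp rises away from the anvil to x = 80 at z = 92 mm, making a funnel-shaped slot. A wedge pushed down between anvil and lug drives the catch towards +x.
- tongue (a point): Tip of the orange catch's flat tongue (16 mm wide in y, 8 mm thick; carrier z = 106 to 114 mm, point at mid thickness). Closed, it covers 10 mm of the rim of the bottle's cap and blocks the bottle from rising. It reaches towards -x from an upright post 24 mm wide in y, centred 35 mm behind the tip, 114 mm high.
- catch (a joint): Travel of the sprung catch along the carrier's +x, in m: 0 = closed, at most 0.040. Its spring pushes it shut with 2.3 N when closed, 50 N/m stiff. About 0.018 when the wedge stands home in the slot; from 0.010 the tongue no longer covers the cap.
- wedge: Loose yellow wedge, three black lines on each thick side near the top, about 120 g, standing upright; 34 mm wide (y), 88 mm tall. Thickness (x) 16 mm at the foot, growing evenly to 30 mm at 26 mm height, constant above. Origin at the centre of the foot's underside, z up. Grip the 34 mm width (fingers closing along its y) in its upper 40 mm; pushing it home takes about 4 to 10 N.
- bottle: Loose amber reagent bottle with white screw cap, about 110 g, in the carrier's cup. Body 45 mm diameter up to 74 mm, cap 31 mm diameter from 74 to 91 mm height. Origin at the centre of its underside, z up. Grip the cap, fingers closing along the carrier's y, on either side of the tongue.
- tray: Fixed white plastic tray, 140 x 140 mm, rim 18 mm high, wall and floor 4 mm thick; origin at the centre of its underside.
- blue_bottle: Bystander: white reagent bottle with blue cap, 45 mm diameter, 91 mm tall; origin at the centre of its underside.
- red_bottle: Bystander: white reagent bottle with red cap, 45 mm diameter, 91 mm tall; origin at the centre of its underside.
There are look-alikes about, which are no part of the job. Leave any turquoise look-alike of the bottle alone.

How it is judged:
On the way, in this order (a step that is already met when the one before it is completed fails the run):
1. the wedge stands in the slot and alone holds the catch open, the hand off it, the bottle still in its cup (value of joint catch above 0.014 m and horizontal distance between wedge and slot below 0.022 m and z of wedge in the frame of slot below 0.012 m and angle between wedge's own z axis and vertical below 0.2 rad and contact force between the fingers and wedge below 0.3 N and contact force between each of the arm, the fingers and carrier below 0.3 N and z of bottle in the frame of carrier below 0.03 m), for 0.2 s.
2. the bottle is lifted clear of its cup while the wedge holds the catch open (z of bottle in the frame of carrier above 0.055 m and value of joint catch above 0.014 m and horizontal distance between wedge and slot below 0.022 m and z of wedge in the frame of slot below 0.012 m and angle between wedge's own z axis and vertical below 0.2 rad), for 0.1 s.
At the end, for the whole second after the job is handed in: The amber bottle stands upright (0.15 rad) and at rest on the tray's floor, within 65 mm of its centre; the wedge still stands (0.2 rad) in the slot, foot within 12 mm of the base plate and 22 mm of the aiming point, and the catch is open by more than 14 mm (horizontal distance between bottle and tray below 0.065 m and z of bottle in the frame of tray below 0.012 m and angle between bottle's own z axis and vertical below 0.15 rad and linear speed of bottle below 0.02 m/s and value of joint catch above 0.014 m and horizontal distance between wedge and slot below 0.022 m and z of wedge in the frame of slot below 0.012 m and angle between wedge's own z axis and vertical below 0.2 rad); the robot touches nothing.
It fails at once if the blue-capped or the red-capped bottle is moved by more than 30 mm (distance of any of blue_bottle, red_bottle from where it was at the start of the episode above 0.03 m).
It fails at once if the amber bottle is tipped by more than 45 degrees (angle between bottle's own z axis and vertical above 0.785 rad).
It fails at once if the amber bottle is dropped into the tray (let go more than about 30 mm above its floor) (horizontal distance between bottle and tray below 0.1 m and z of bottle in the frame of tray above 0.035 m and contact force between the fingers and bottle below 0.01 N).
It also fails if it takes over 64 s, if anything falls off the work surface, if the arm or the gripper's body presses on something with over 40 N, if the wrist force passes 120 N, or if a joint passes its speed limit or range.

## Working session

There is one attempt and no reset: what is moved stays moved. The work goes in short steps, Python scripts to look and compute and a tool call to move; the robot and the scene stay as the last step left them, time stands still between calls to the robot, and variables do not carry over. Pictures are saved under pics/ and viewed, at most 10 in all, crops included, and the job is handed in when it is done.

Besides the shell and the picture viewer there is one more tool, called after ">>>" as a command line: name --pt "numbers of a row" for each row, then --argument value for the rest. send_rows: Moves the arm, as the interface text tells. Its arguments: {"type":"object","properties":{"increments":{"type":"array"},"jaw":{"type":"number"},"grip_force":{"type":"number"}},"required":["increments"]}

```bash
mkdir -p pics; cat > h.py <<'E'
import numpy as np, cv2
from workcell import manip
def cam(n):
    c=manip.calibration(n);K=np.array(c["intrinsics"]);R=cv2.Rodrigues(np.array(c["rvec"],float))[0];return K,R,np.array(c["tvec"],float).ravel()
def cloud(n):
    c=cam(n);im,d=manip.get_image(n);K,R,t=c
    v,u=np.mgrid[:384,:512]
    p=np.stack([(u-K[0,2])/K[0,0]*d,(v-K[1,2])/K[1,1]*d,d],-1)
    return im,d,(p-t)@R
E
python3 - <<'E'
from h import *
out=[]
for n in("scene","top"):
    im,d,P=cloud(n);np.savez(f"{n}.npz",im=im,d=d,P=P);out.append(im)
    print(n,-cam(n)[1].T@cam(n)[2],cam(n)[0][0,0])
    cv2.imwrite(f"pics/{n}0.png",cv2.resize(im[:,:,::-1],(800,600)))
s=manip.get_state();print(s["clock"],s["ee_pos"],s["tool_rot"],s["ft_force"],s["grip_width"])
E
```

```text
scene [-0.09482093 -0.78404829  0.74108387] 392.05943085758366
top [0.26301345 0.02654993 1.31166466] 368.49735879635125
0.1 [0.15800231 0.6299642  0.25548967] [[-9.69931140e-01  2.43379128e-01 -4.27896002e-04]
 [ 2.43379504e-01  9.69929711e-01 -1.66520736e-03]
 [ 9.75233068e-06 -1.71927759e-03 -9.99998522e-01]] [ 0.35155936 -0.40876392 -0.33777751] 0.08552316035067789
```

View pics/scene0.png

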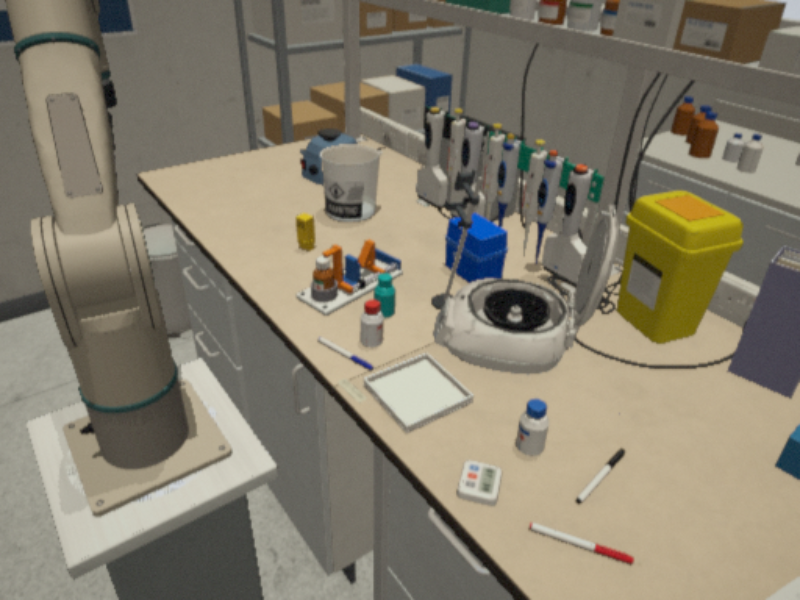

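View pics/top0.png

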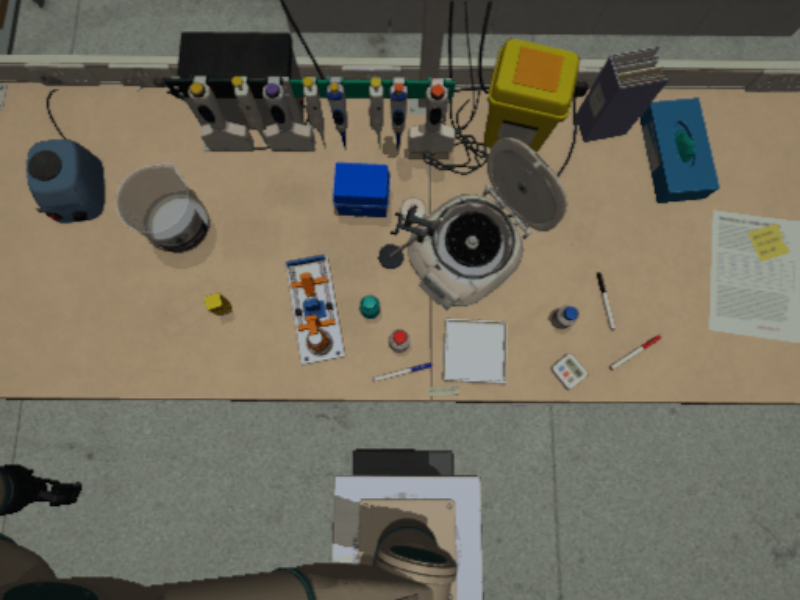

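The scene view shows the wedge at (305,232), the carrier with the amber bottle at (345,275), the turquoise look-alike at (385,295), the red bottle at (371,323), the tray at (417,392) and the blue bottle at (533,428). In the top view the wedge is at (217,303), the carrier at (315,310) with the cap at about (318,340), and the tray at (475,350).

```bash
python3 - <<'E'
from h import *
for n in("top","scene"):
    z=np.load(n+".npz");im,P=z["im"],z["P"];hsv=cv2.cvtColor(im,cv2.COLOR_RGB2HSV)
    X,Y,Z=P[...,0],P[...,1],P[...,2];H,S,V=[hsv[...,i] for i in range(3)]
    box=lambda a,b,c,d:(X>a)&(X<b)&(Y>c)&(Y<d)
    def rep(name,m):
        m=m.astype(bool)
        if m.sum()>3: print(n,name,m.sum(),"mean",P[m].mean(0).round(4),"min",np.percentile(P[m],3,axis=0).round(4),"max",np.percentile(P[m],97,axis=0).round(4))
    near=box(.3,.9,-.6,.9)&(Z<.2)&(Z>.005)
    y=near&(H>22)&(H<34)&(S>150)&(Y>.3);rep("wedge",y)
    yt=y&(Z>.078);rep("wedgetop",yt)
    if yt.sum()>5: print(cv2.minAreaRect((P[yt][:,:2]*1000).astype(np.float32)))
    o=near&(H<16)&(S>180)&(V>120)&(Y>0)&(Y<.4);rep("orange",o);rep("tongue",o&(Z>.1))
    rep("bluecar",near&(H>100)&(H<125)&(S>120)&box(.4,.8,.15,.4)&(Z<.09))
    rep("cap",box(.4,.6,.1,.4)&(S<70)&(Z>.08)&(Z<.12))
    p=box(.4,.8,.1,.4)&(Z>.006)&(Z<.016)&(S<60);rep("plate",p)
    if p.sum()>5:
        r=cv2.minAreaRect((P[p][:,:2]*1000).astype(np.float32));print(r)
    t=box(.35,.65,-.3,0.05)&(S<50)&(Z>.001)&(Z<.03);rep("tray",t);print(cv2.minAreaRect((P[t][:,:2]*1000).astype(np.float32)))
    rep("redcap",near&((H>172)|(H<6))&(S>150)&(Z>.07)&box(.35,.6,-.1,.2)); rep("bluecap",near&(H>100)&(H<120)&(S>150)&box(.3,.7,-.5,-.2))
    rep("turq",near&(H>75)&(H<95)&(S>120)&box(.4,.7,-.1,.3))
E
```

```text
top wedge 90 mean [0.5166 0.423  0.0836] min [0.5016 0.4061 0.0351] max [0.5323 0.44   0.0911]
top wedgetop 84 mean [0.5169 0.4239 0.0866] min [0.5018 0.4089 0.0819] max [0.5323 0.4405 0.0912]
((516.703369140625, 424.7922668457031), (28.476913452148438, 32.522315979003906), 15.317399024963379)
top orange 211 mean [0.4989 0.1729 0.0742] min [0.4337 0.0107 0.0271] max [0.5801 0.2571 0.1162]
top tongue 54 mean [0.4639 0.2036 0.1136] min [0.4447 0.195  0.1089] max [0.4806 0.2136 0.1168]
top bluecar 225 mean [0.5866 0.209  0.0405] min [0.5021 0.1536 0.0133] max [0.7504 0.2673 0.08  ]
top cap 52 mean [0.4382 0.197  0.1008] min [0.4236 0.1861 0.0893] max [0.4635 0.21   0.1056]
top plate 768 mean [0.5123 0.2093 0.0109] min [0.4063 0.1519 0.0069] max [0.6226 0.2699 0.0154]
((515.3529052734375, 214.05245971679688), (238.69248962402344, 99.47924041748047), 11.363368034362793)
top tray 1420 mean [ 0.4329 -0.135   0.0063] min [ 0.356  -0.2203  0.0013] max [0.6321 0.0366 0.0187]
((500.0578308105469, -87.07046508789062), (279.32470703125, 290.96966552734375), 87.8470687866211)
top redcap 52 mean [0
[... 967 characters left out ...]
ate 415 mean [0.5091 0.1962 0.0124] min [0.4033 0.1463 0.0062] max [0.7386 0.3511 0.0158]
((599.5232543945312, 249.74710083007812), (400.0717468261719, 295.7701721191406), 0.7735110521316528)
scene tray 2444 mean [ 0.4348 -0.1397  0.0102] min [ 0.3542 -0.223   0.0034] max [0.6039 0.024  0.0253]
((499.2099609375, -121.45382690429688), (298.31927490234375, 341.1001892089844), 0.19327370822429657)
scene redcap 67 mean [0.4389 0.0141 0.0891] min [0.4284 0.0057 0.0783] max [0.4514 0.0263 0.0948]
scene bluecap 98 mean [ 0.4925 -0.3555  0.0897] min [ 0.4842 -0.3652  0.0802] max [ 0.5048 -0.3445  0.095 ]
scene turq 238 mean [0.5115 0.0745 0.0584] min [0.4979 0.0644 0.0134] max [0.5257 0.0932 0.0947]
```

```bash
cat >> h.py <<'E'
def plan(p,ang=None):
    """shift first (tool axes), then turn; units of the rows. ang = world angle (deg) of tool y, mod 180"""
    s=manip.get_state();R=np.array(s["tool_rot"]);d=R.T@(np.array(p)-s["ee_pos"])
    a=np.degrees(np.arctan2(R[1,1],R[0,1]))
    print("t",round(s["clock"],2),"pos",np.round(s["ee_pos"],4),"yaw",round(a,2),"F",np.round(s["ft_force"],1),"w",round(s["grip_width"],4))
    print("total shift units",np.round(d/.4,4),"| dist mm",round(np.linalg.norm(d)*1e3,1))
    if ang is not None:
        e=(ang-a+90)%180-90;print("total turn units",round(-np.radians(e)/.08,3))
E
python3 - <<'E'
from h import *
plan([.50,.415,.27],105)
K,R,t=cam("wrist");s=manip.get_state();T=np.array(s["tool_rot"])
print("cam in tool",T.T@(-R.T@t-s["ee_pos"]),"axes",(T.T@R.T).round(3),K[0,0])
E
```

```text
t 0.1 pos [0.158  0.63   0.2555] yaw 75.91 F [ 0.4 -0.4 -0.3] w 0.0855
total shift units [-0.9601 -0.3132 -0.0357] | dist mm 404.2
total turn units -6.346
cam in tool [ 0.07407341 -0.00054553 -0.11919179] axes [[-0.001 -0.957 -0.291]
 [ 1.    -0.001 -0.   ]
 [-0.    -0.291  0.957]] 309.77344640214886
```

>>> send_rows --pt "-0.08 -0.026 -0.003 0" --pt "-0.08 -0.026 -0.003 0" --pt "-0.08 -0.026 -0.003 0" --pt "-0.08 -0.026 -0.003 0" --pt "-0.08 -0.026 -0.003 0" --pt "-0.08 -0.026 -0.003 0" --pt "-0.08 -0.026 -0.003 0" --pt "-0.08 -0.026 -0.003 0" --pt "-0.08 -0.026 -0.003 0" --pt "-0.08 -0.026 -0.003 0" --pt "-0.08 -0.026 -0.003 0" --pt "-0.08 -0.026 -0.003 0" --jaw -1

```text
clock: 1.3
ee_pos: [0.5011, 0.415, 0.2703]
tool_rot: [[-0.97, 0.243, -0.001], [0.243, 0.97, -0.001], [0.001, -0.001, -1.0]]
ft_force: [0.5, -0.1, 0.0]
grip_width: 0.0854
grip_force: 0.0
```

>>> send_rows --pt "0 0 0 -0.9" --pt "0 0 0 -0.9" --pt "0 0 0 -0.9" --pt "0 0 0 -0.9" --pt "0 0 0 -0.9" --pt "0 0 0 -0.9" --pt "0 0 0 -0.9" --pt "0 0 0 0" --pt "0 0 0 0"

```text
clock: 2.2
ee_pos: [0.5001, 0.4158, 0.2703]
tool_rot: [[-0.967, -0.254, -0.001], [-0.254, 0.967, -0.0], [0.001, -0.0, -1.0]]
ft_force: [0.3, 0.1, -0.6]
grip_width: 0.0854
grip_force: 0.0
```

```bash
cat >> h.py <<'E'
def local(P,o,yaw):
    c,s=np.cos(yaw),np.sin(yaw);q=P-np.array(o);return np.stack([c*q[...,0]+s*q[...,1],-s*q[...,0]+c*q[...,1],q[...,2]],-1)
E
python3 - <<'E'
from h import *
plan([.5166,.424,.27],105)
im,d,P=cloud("wrist");np.savez("w1.npz",im=im,P=P)
cv2.imwrite("pics/w1.png",im[:,:,::-1])
hsv=cv2.cvtColor(im,cv2.COLOR_RGB2HSV);H,S=hsv[...,0],hsv[...,1]
y=(H>20)&(H<36)&(S>120)&(P[...,2]>.02)
yt=y&(P[...,2]>.083)
print(y.sum(),yt.sum(),P[yt].mean(0),cv2.minAreaRect((P[yt][:,:2]*1000).astype(np.float32)))
E
```

```text
t 2.2 pos [0.5001 0.4158 0.2703] yaw 104.69 F [ 0.3  0.1 -0.6] w 0.0854
total shift units [-0.045   0.0095  0.0008] | dist mm 18.4
total turn units -0.068
1451 1141 [0.51277651 0.42169879 0.13118916] ((535.212646484375, 460.150390625), (237.2640838623047, 121.24744415283203), 48.19287872314453)
```

View pics/w1.png

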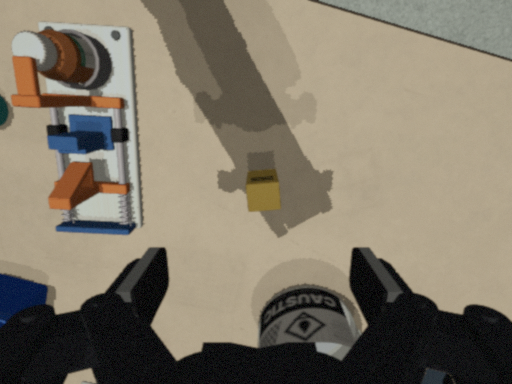

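The wrist view shows the wedge top at (263,195), nearly square to the jaws, and the whole carrier on the left with the bottle at the top (cap at (40,50)).

```bash
python3 - <<'E'
from h import *
z=np.load("w1.npz");im,P=z["im"],z["P"];Z=P[...,2]
hsv=cv2.cvtColor(im,cv2.COLOR_RGB2HSV);H,S,V=[hsv[...,i] for i in range(3)]
win=np.zeros(Z.shape,bool);win[150:225,235:290]=1
yt=win&(H>18)&(H<36)&(S>100)&(Z>.05)
print(yt.sum(),np.percentile(Z[yt],[5,50,95]))
yt&=(Z>.080)
print(yt.sum(),P[yt].mean(0),cv2.minAreaRect((P[yt][:,:2]*1000).astype(np.float32)))
win[:]=0;win[10:245,5:150]=1
pl=win&(Z>.005)&(Z<.018)&(S<50)&(V>90)
pts=(P[pl][:,:2]*1000).astype(np.float32);r=cv2.minAreaRect(pts);print("plate",pl.sum(),Z[pl].mean(),r,cv2.boxPoints(r))
# right edge line and bottom in image: plate edge by depth
o=win&(H<16)&(S>180)&(Z>.105)&(Z<.125);print("tongue",o.sum(),P[o].mean(0),cv2.minAreaRect((P[o][:,:2]*1000).astype(np.float32)))
c=win&(S<60)&(Z>.095)&(Z<.11);print("cap",c.sum(),P[c].mean(0),cv2.minEnclosingCircle((P[c][:,:2]*1000).astype(np.float32)))
plan([.5166,.424,.27],105)
E
```

```text
1184 [0.05901526 0.08931798 0.09067953]
982 [0.51675085 0.42401714 0.0910484 ] ((481.38909912109375, 410.8309326171875), (109.32994079589844, 33.658180236816406), 20.131757736206055)
plate 7034 0.013397467406259848 ((516.3154907226562, 214.61415100097656), (238.71829223632812, 100.1699447631836), 11.52517032623291) [[389.35608 239.8415 ]
 [409.36987 141.69128]
 [643.2749  189.3868 ]
 [623.2611  287.53702]]
tongue 186 [0.46581655 0.21343658 0.11253921] ((463.32958984375, 209.3911590576172), (36.66091537475586, 10.166979789733887), 19.1527042388916)
cap 1023 [0.43627009 0.20060232 0.10303519] ((452.8740234375, 204.45816040039062), 31.83617401123047)
t 2.25 pos [0.5001 0.4158 0.2704] yaw 104.7 F [ 0.5 -0.6 -0.3] w 0.0854
total shift units [-0.045   0.0093  0.001 ] | dist mm 18.4
total turn units -0.064
```

>>> send_rows --pt "-0.045 0.0093 0 -0.06" --pt "0 0 0.08 0" --pt "0 0 0.08 0" --pt "0 0 0.08 0" --pt "0 0 0.08 0" --pt "0 0 0.06 0" --pt "0 0 0.05 0" --pt "0 0 0.03 0" --pt "0 0 0.03 0" --pt "0 0 0 0" --pt "0 0 0 0"

```text
clock: 3.35
ee_pos: [0.517, 0.4245, 0.0752]
tool_rot: [[-0.966, -0.26, 0.001], [-0.26, 0.966, 0.001], [-0.001, 0.0, -1.0]]
ft_force: [0.6, 0.2, -0.0]
grip_width: 0.0853
grip_force: 0.0
```

```bash
python3 - <<'E'
from h import *
plan([.5167,.424,.074],105)
im,d,P=cloud("wrist");cv2.imwrite("pics/w2.png",im[:,:,::-1])
E
```

```text
t 3.35 pos [0.517  0.4245 0.0752] yaw 105.06 F [ 0.6  0.2 -0. ] w 0.0853
total shift units [ 0.001 -0.001  0.003] | dist mm 1.3
total turn units 0.013
```

View pics/w2.png

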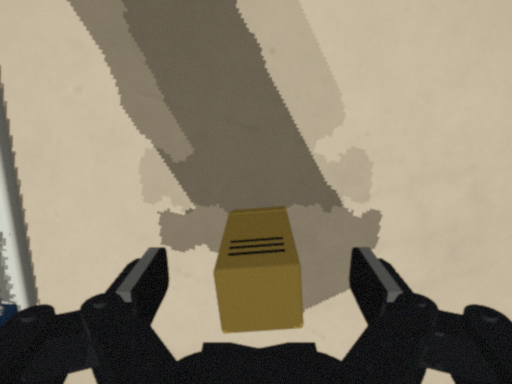

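The wedge is centred between the pads at (260,290), turned by about 2 degrees, so I close the jaws.

>>> send_rows --pt "0 0 0 0" --pt "0 0 0 0" --pt "0 0 0 0" --pt "0 0 0 0" --pt "0 0 0 0" --pt "0 0 0 0" --pt "0 0 0 0" --pt "0 0 0 0" --jaw 1 --grip_force 50

```text
clock: 4.2
ee_pos: [0.517, 0.4245, 0.0753]
tool_rot: [[-0.966, -0.26, 0.001], [-0.26, 0.966, 0.001], [-0.001, 0.0, -1.0]]
ft_force: [-0.7, 0.2, 4.9]
grip_width: 0.0338
grip_force: 48.8
```

>>> send_rows --pt "0 0 -0.02 0" --pt "0 0 -0.06 0" --pt "0 0 -0.08 0" --pt "0 0 -0.08 0" --pt "0 0 -0.06 0" --pt "0 0 0 0" --pt "0 0 0 0"

```text
clock: 4.9
ee_pos: [0.5163, 0.4239, 0.1944]
tool_rot: [[-0.966, -0.26, -0.0], [-0.26, 0.966, -0.0], [0.001, -0.0, -1.0]]
ft_force: [0.2, 0.2, -1.8]
grip_width: 0.034
grip_force: 48.5
```

```bash
python3 - <<'E'
from h import *
plan([.5525,.2219,.195],101.45)
im,d,P=cloud("wrist");np.savez("w3.npz",im=im,P=P);cv2.imwrite("pics/w3.png",im[:,:,::-1])
E
```

```text
t 4.9 pos [0.5163 0.4239 0.1944] yaw 105.07 F [ 0.2  0.2 -1.8] w 0.034
total shift units [ 0.0439 -0.5111 -0.0014] | dist mm 205.2
total turn units 0.789
```

View pics/w3.png

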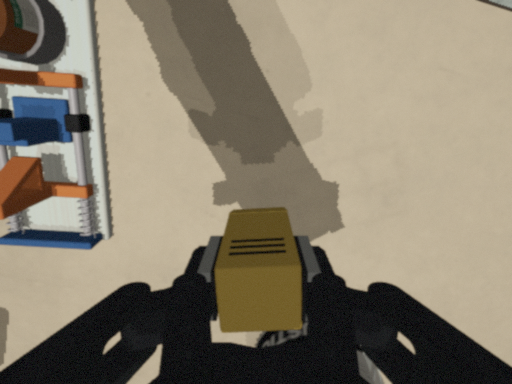

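>>> send_rows --pt "0.0044 -0.05 0 0" --pt "0.0044 -0.05 0 0" --pt "0.0044 -0.05 0 0" --pt "0.0044 -0.05 0 0" --pt "0.0044 -0.05 0 0" --pt "0.0044 -0.05 0 0" --pt "0.0044 -0.05 0 0" --pt "0.0044 -0.05 0 0" --pt "0.0044 -0.05 0 0" --pt "0.0043 -0.061 0 0" --pt "0 0 0 0.79" --pt "0 0 0 0"

```text
clock: 6.15
ee_pos: [0.5533, 0.2196, 0.1948]
tool_rot: [[-0.981, -0.195, 0.0], [-0.195, 0.981, -0.001], [-0.0, -0.001, -1.0]]
ft_force: [-0.1, 0.2, -1.2]
grip_width: 0.0339
grip_force: 48.7
```

```bash
python3 - <<'E'
from h import *
# wedge top in tool frame from w3 (pose then)
z=np.load("w3.npz");im,P=z["im"],z["P"]
T=np.array([[-.966,-.26,0],[-.26,.966,0],[0,0,-1]])
hsv=cv2.cvtColor(im,cv2.COLOR_RGB2HSV);m=(hsv[...,0]>18)&(hsv[...,0]<36)&(hsv[...,1]>100);m[:262]=0;m[332:]=0
m[:,:217]=0;m[:,302:]=0;q=(P[m]-[.5163,.4239,.1944])@T
print(m.sum(),"top in tool",np.percentile(q,[3,50,97],axis=0).round(4))
plan([.5525,.2219,.195],101.45)
im,d,P=cloud("wrist");np.savez("w4.npz",im=im,P=P);cv2.imwrite("pics/w4.png",im[:,:,::-1])
P=local(P,[.4918,.2096,0],np.radians(11.45))
im2,d2,P2=cloud("top");P2=local(P2,[.4918,.2096,0],np.radians(11.45))
for I,Q in((im,P),(im2,P2)):
    hsv=cv2.cvtColor(I,cv2.COLOR_RGB2HSV);H,S,V=[hsv[...,i] for i in range(3)];X,Y,Z=np.moveaxis(Q,-1,0)
    b=(abs(X)<.16)&(abs(Y)<.07)
    for nm,m in(("tongue/post",b&(H<16)&(S>180)&(Z>.1)&(Z<.125)),("anviltop",b&(H>100)&(H<125)&(S>120)&(Z>.068)&(Z<.08)),("cap",b&(S<60)&(Z>.098)&(Z<.11)&(X<-.03)),("blue end",b&(H>100)&(H<125)&(S>120)&(X>.1))):
        if m.sum()>4:print(nm,m.sum(),np.percentile(Q[m],[3,50,97],axis=0).round(4).tolist())
E
```

```text
5823 top in tool [[-0.0152 -0.016  -0.0152]
 [ 0.0004 -0.0005 -0.0141]
 [ 0.0131  0.0153 -0.011 ]]
t 6.15 pos [0.5533 0.2196 0.1948] yaw 101.24 F [-0.1  0.2 -1.2] w 0.0339
total shift units [ 0.0009  0.0061 -0.0005] | dist mm 2.5
total turn units -0.047
tongue/post 661 [[-0.0456, -0.0104, 0.1142], [-0.023, -0.0007, 0.116], [-0.0093, 0.0089, 0.1195]]
anviltop 715 [[0.0212, -0.0143, 0.0726], [0.0276, -0.0004, 0.0755], [0.0348, 0.0135, 0.0769]]
cap 1481 [[-0.0668, -0.0144, 0.102], [-0.0569, -0.0017, 0.1043], [-0.0458, 0.0115, 0.1057]]
```

View pics/w4.png

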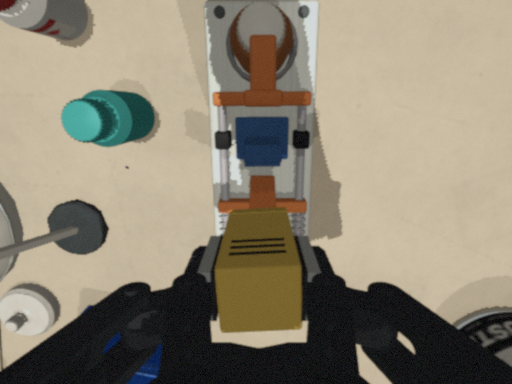

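>>> send_rows --pt "0.001 0.006 0 -0.05" --pt "0 0 0.03 0" --pt "0 0 0.03 0" --pt "0 0 0.03 0" --pt "0 0 0.03 0" --pt "0 0 0.025 0" --pt "0 0 0.025 0" --pt "0 0 0.02 0" --pt "0 0 0.02 0" --pt "0 0 0.02 0" --pt "0 0 0.015 0" --pt "0 0 0 0"

```text
clock: 7.45
ee_pos: [0.551, 0.2241, 0.0954]
tool_rot: [[-0.979, -0.202, -0.002], [-0.202, 0.979, -0.001], [0.003, -0.0, -1.0]]
ft_force: [-3.3, -1.1, -2.8]
grip_width: 0.034
grip_force: 48.4
```

>>> send_rows --pt "0 0 0.01 0" --pt "0 0 0.006 0" --pt "0 0 0.005 0" --pt "0 0 0 0"

```text
clock: 7.85
ee_pos: [0.5518, 0.2245, 0.088]
tool_rot: [[-0.979, -0.202, -0.0], [-0.202, 0.979, -0.0], [0.0, -0.0, -1.0]]
ft_force: [-3.2, -0.6, -3.0]
grip_width: 0.0339
grip_force: 48.4
```

```bash
python3 - <<'E'
from h import *
plan([.5525,.2219,.0873],101.45)
E
```

```text
t 7.85 pos [0.5518 0.2245 0.088 ] yaw 101.68 F [-3.2 -0.6 -3. ] w 0.0339
total shift units [-0.0004 -0.0066  0.0019] | dist mm 2.7
total turn units 0.05
```

>>> send_rows --pt "0 0 0.004 0" --pt "0 0 0 0"

```text
clock: 8.05
ee_pos: [0.5521, 0.2245, 0.0873]
tool_rot: [[-0.979, -0.202, 0.0], [-0.202, 0.979, 0.0], [-0.0, -0.0, -1.0]]
ft_force: [-5.1, -1.5, 3.3]
grip_width: 0.0341
grip_force: 48.8
```

>>> send_rows --pt "0 0 0.003 0" --pt "0 0 0 0"

```text
clock: 8.25
ee_pos: [0.5525, 0.2247, 0.0872]
tool_rot: [[-0.979, -0.202, 0.001], [-0.202, 0.979, 0.0], [-0.001, 0.0, -1.0]]
ft_force: [-5.5, -2.6, 11.9]
grip_width: 0.0339
grip_force: 47.4
```

>>> send_rows --pt "0 0 -0.002 0" --pt "0 0 0 0" --pt "0 0 0 0" --pt "0 0 0 0" --pt "0 0 0 0" --pt "0 0 0 0" --pt "0 0 0 0" --pt "0 0 0 0" --jaw -1

```text
clock: 9.05
ee_pos: [0.552, 0.2245, 0.0863]
tool_rot: [[-0.979, -0.202, 0.0], [-0.202, 0.979, 0.0], [-0.0, 0.0, -1.0]]
ft_force: [0.2, 0.2, 0.4]
grip_width: 0.0857
grip_force: 0.0
```

>>> send_rows --pt "0 0 -0.03 0" --pt "0 0 -0.06 0" --pt "0 0 -0.09 0" --pt "0 0 -0.09 0" --pt "0 0 -0.09 0" --pt "0 0 -0.07 0" --pt "0 0 0 0"

```text
clock: 9.75
ee_pos: [0.5543, 0.2256, 0.2638]
tool_rot: [[-0.979, -0.202, 0.009], [-0.202, 0.979, 0.004], [-0.009, 0.002, -1.0]]
ft_force: [0.3, 0.5, 0.8]
grip_width: 0.0855
grip_force: 0.0
```

```bash
python3 - <<'E'
from h import *
plan([.4379,.1987,.25],101.45)
im,d,P=cloud("wrist");np.savez("w5.npz",im=im,P=P);cv2.imwrite("pics/w5.png",im[:,:,::-1])
Q=local(P,[.4918,.2096,0],np.radians(11.45))
hsv=cv2.cvtColor(im,cv2.COLOR_RGB2HSV);H,S,V=[hsv[...,i] for i in range(3)];X,Y,Z=np.moveaxis(Q,-1,0)
b=(abs(X)<.16)&(abs(Y)<.07)
for nm,m in(("tongue/post",b&(H<16)&(S>180)&(Z>.1)&(Z<.125)),("anviltop",b&(H>100)&(H<125)&(S>120)&(Z>.068)&(Z<.08)),("cap",b&(S<60)&(Z>.098)&(Z<.11)&(X<-.03)),("wedgetop",b&(H>18)&(H<36)&(S>100)&(Z>.09)&(Z<.11))):
    if m.sum()>4:print(nm,m.sum(),np.percentile(Q[m],[2,50,98],axis=0).round(4).tolist())
E
```

```text
t 9.75 pos [0.5543 0.2256 0.2638] yaw 101.67 F [0.3 0.5 0.8] w 0.0855
total shift units [ 0.299  -0.0071  0.0316] | dist mm 120.3
total turn units 0.048
tongue/post 593 [[-0.0302, -0.0109, 0.1136], [-0.0063, -0.001, 0.1161], [0.008, 0.009, 0.1197]]
anviltop 455 [[0.0212, -0.0153, 0.0697], [0.0274, -0.0006, 0.0756], [0.0343, 0.0141, 0.077]]
cap 1075 [[-0.0669, -0.0142, 0.1017], [-0.0543, -0.0018, 0.1043], [-0.0411, 0.0113, 0.1058]]
wedgetop 1160 [[0.041, -0.0132, 0.0932], [0.0544, 0.0024, 0.1016], [0.0699, 0.0184, 0.1031]]
```

View pics/w5.png

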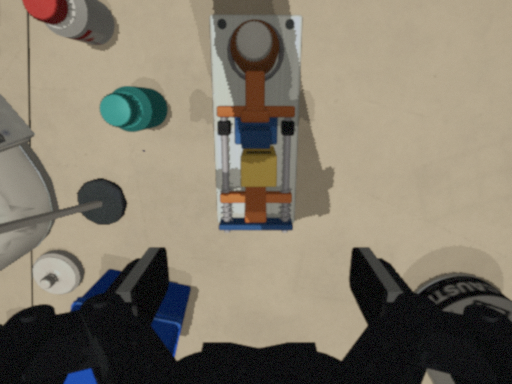

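The wedge stands alone in the slot at (258,168). The tongue has moved clear of the cap at (257,45), and the catch is open about 17 mm.

```bash
python3 - <<'E'
from h import *
for f,p,yaw in(("w5",[.5543,.2256,.2638],101.67),("w4",[.5533,.2196,.1948],101.24)):
    z=np.load(f+".npz");a=np.radians(yaw-90);Q=local(z["P"],p,a)
    m=(Q[...,2]>-.07)&(z["im"].max(-1)<100)&(abs(Q[...,0])<.03)&(abs(Q[...,1])<.07);print(f,m.sum(),"tip z rel tcp",np.percentile(Q[m],[.2,1,5],axis=0).round(4).tolist())
plan([.4381,.1977,.17],101.45)
E
```

```text
w5 34781 tip z rel tcp [[-0.0207, -0.0696, -0.0081], [-0.0197, -0.0683, -0.0042], [-0.0182, -0.064, 0.007]]
w4 37974 tip z rel tcp [[-0.0202, -0.0607, -0.057], [-0.0194, -0.0584, -0.0217], [-0.0177, -0.0522, -0.0022]]
t 9.8 pos [0.5531 0.225  0.2613] yaw 101.67 F [0.6 0.2 0.3] w 0.0851
total shift units [ 0.2966 -0.009   0.2267] | dist mm 149.4
total turn units 0.048
```

>>> send_rows --pt "0.06 -0.002 0 0.05" --pt "0.08 -0.003 0 0" --pt "0.08 -0.004 0 0" --pt "0.079 0 0 0" --pt "0 0 0.06 0" --pt "0 0 0.08 0" --pt "0 0 0.08 0" --pt "0 0 0 0"

```text
clock: 10.6
ee_pos: [0.4323, 0.1956, 0.1669]
tool_rot: [[-0.98, -0.199, -0.008], [-0.199, 0.98, -0.004], [0.009, -0.002, -1.0]]
ft_force: [0.0, -0.2, 1.4]
grip_width: 0.0853
grip_force: 0.0
```

```bash
python3 - <<'E'
from h import *
plan([.4381,.1977,.116],101.45)
im,d,P=cloud("wrist");np.savez("w6.npz",im=im,P=P);cv2.imwrite("pics/w6.png",im[:,:,::-1])
E
```

```text
t 10.6 pos [0.4323 0.1956 0.1669] yaw 101.46 F [ 0.  -0.2  1.4] w 0.0853
total shift units [-0.0164  0.0027  0.127 ] | dist mm 51.2
total turn units 0.003
```

View pics/w6.png

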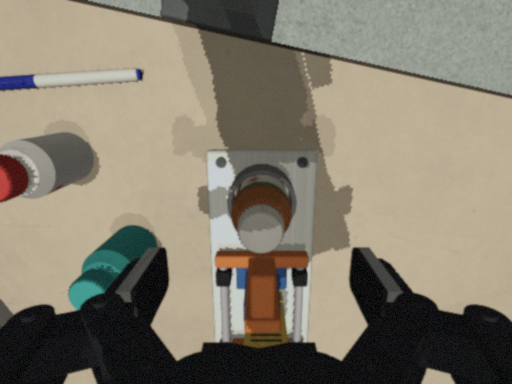

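The cap is centred at (262,230) with the tongue just clear of it. The pads are symmetric about column 259.

>>> send_rows --pt "-0.015 0.002 0 0" --pt "0 0 0.05 0" --pt "0 0 0.045 0" --pt "0 0 0.025 0" --pt "0 0 0.016 0" --pt "0 0 0 0" --pt "0 0 0 0"

```text
clock: 11.35
ee_pos: [0.4417, 0.1994, 0.1165]
tool_rot: [[-0.98, -0.198, 0.001], [-0.198, 0.98, 0.001], [-0.001, 0.0, -1.0]]
ft_force: [0.2, 0.7, -0.5]
grip_width: 0.0852
grip_force: 0.0
```

```bash
python3 - <<'E'
from h import *
plan([.4381,.1977,.112],101.45)
E
```

```text
t 11.35 pos [0.4417 0.1994 0.1165] yaw 101.45 F [ 0.2  0.7 -0.5] w 0.0852
total shift units [ 0.0098 -0.0024  0.0113] | dist mm 6.1
total turn units -0.0
```

>>> send_rows --pt "0.0095 -0.002 0.011 0" --pt "0 0 0 0" --pt "0 0 0 0"

```text
clock: 11.65
ee_pos: [0.4375, 0.1975, 0.1116]
tool_rot: [[-0.98, -0.198, -0.0], [-0.198, 0.98, 0.0], [0.0, 0.0, -1.0]]
ft_force: [0.2, 0.4, -0.1]
grip_width: 0.0855
grip_force: 0.0
```

>>> send_rows --pt "0 0 0 0" --pt "0 0 0 0" --pt "0 0 0 0" --pt "0 0 0 0" --pt "0 0 0 0" --pt "0 0 0 0" --pt "0 0 0 0" --pt "0 0 0 0" --pt "0 0 0 0" --jaw 1 --grip_force 40

```text
clock: 12.55
ee_pos: [0.4378, 0.1977, 0.1118]
tool_rot: [[-0.98, -0.198, 0.0], [-0.198, 0.98, 0.0], [-0.001, 0.0, -1.0]]
ft_force: [0.1, -0.5, 4.7]
grip_width: 0.0292
grip_force: 39.4
```

>>> send_rows --pt "0 0 -0.015 0" --pt "0 0 -0.03 0" --pt "0 0 -0.04 0" --pt "0 0 -0.05 0" --pt "0 0 -0.05 0" --pt "0 0 -0.05 0" --pt "0 0 -0.05 0" --pt "0 0 -0.05 0" --pt "0 0 -0.04 0" --pt "0 0 -0.02 0" --pt "0 0 0 0"

```text
clock: 13.65
ee_pos: [0.4381, 0.1978, 0.2708]
tool_rot: [[-0.98, -0.198, 0.002], [-0.198, 0.98, 0.001], [-0.002, 0.001, -1.0]]
ft_force: [0.1, 0.4, -1.0]
grip_width: 0.0294
grip_force: 39.6
```

```bash
python3 - <<'E'
from h import *
z=np.load("top.npz");im,P=z["im"],z["P"];S=cv2.cvtColor(im,cv2.COLOR_RGB2HSV)[...,1];X,Y,Z=np.moveaxis(P,-1,0)
m=(X>.35)&(X<.56)&(Y>-.25)&(Y<-.03)&(Z>.001)&(Z<.03)&(S<50)
n,l,st,c=cv2.connectedComponentsWithStats(m.astype(np.uint8));k=1+st[1:,4].argmax();pts=P[l==k]
r=cv2.minAreaRect((pts[:,:2]*1000).astype(np.float32));print(len(pts),pts.mean(0),r)
plan([r[0][0]/1000,r[0][1]/1000,.27])
im,d,P=cloud("wrist");cv2.imwrite("pics/w7.png",im[:,:,::-1])
E
```

```text
1277 [ 0.4231585  -0.15297375  0.00596122] ((422.67718505859375, -153.12283325195312), (141.49932861328125, 141.28028869628906), 87.8470687866211)
t 13.65 pos [0.4381 0.1978 0.2708] yaw 101.44 F [ 0.1  0.4 -1. ] w 0.0294
total shift units [ 0.2119 -0.8522  0.0009] | dist mm 351.3
```

View pics/w7.png

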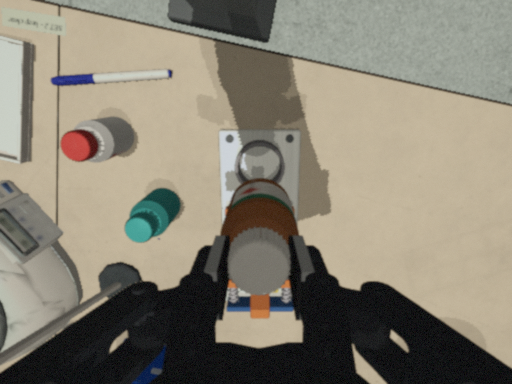

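The bottle hangs upright in the jaws at (258,250), and the cup at (260,162) is empty. Next I carry it to the tray.

>>> send_rows --pt "0.01 -0.04 0 0" --pt "0.018 -0.075 0 0" --pt "0.021 -0.085 0 0" --pt "0.021 -0.085 0 0" --pt "0.021 -0.085 0 0" --pt "0.021 -0.085 0 0" --pt "0.021 -0.085 0 0" --pt "0.021 -0.085 0 0" --pt "0.021 -0.085 0 0" --pt "0.018 -0.075 0 0" --pt "0.014 -0.05 0 0" --pt "0.005 -0.017 0 0"

```text
clock: 14.9
ee_pos: [0.4211, -0.1555, 0.2686]
tool_rot: [[-0.981, -0.195, -0.002], [-0.195, 0.981, -0.0], [0.002, 0.0, -1.0]]
ft_force: [0.7, 1.1, -0.8]
grip_width: 0.0295
grip_force: 39.6
```

```bash
python3 - <<'E'
from h import *
plan([.423,-.153,.104+.006])
E
```

```text
t 14.9 pos [ 0.4211 -0.1555  0.2686] yaw 101.22 F [ 0.7  1.1 -0.8] w 0.0295
total shift units [-0.0067  0.0052  0.3964] | dist mm 158.6
```

>>> send_rows --pt "-0.005 0.005 0.03 0" --pt "0 0 0.06 0" --pt "0 0 0.07 0" --pt "0 0 0.07 0" --pt "0 0 0.06 0" --pt "0 0 0.05 0" --pt "0 0 0.03 0" --pt "0 0 0.02 0" --pt "0 0 0.006 0" --pt "0 0 0 0" --pt "0 0 0 0"

```text
clock: 16.0
ee_pos: [0.4241, -0.1508, 0.1115]
tool_rot: [[-0.98, -0.199, 0.001], [-0.199, 0.98, -0.0], [-0.001, -0.0, -1.0]]
ft_force: [-0.5, -1.2, -1.1]
grip_width: 0.0295
grip_force: 39.7
```

>>> send_rows --pt "0 0 0.005 0" --pt "0 0 0.005 0" --pt "0 0 0.003 0" --pt "0 0 0 0" --pt "0 0 0 0"

```text
clock: 16.5
ee_pos: [0.4237, -0.1509, 0.1059]
tool_rot: [[-0.98, -0.198, -0.0], [-0.198, 0.98, 0.0], [0.0, 0.0, -1.0]]
ft_force: [-0.3, -0.3, -0.6]
grip_width: 0.0296
grip_force: 39.7
```

>>> send_rows --pt "0 0 0.004 0" --pt "0 0 0 0"

```text
clock: 16.7
ee_pos: [0.4236, -0.1509, 0.1041]
tool_rot: [[-0.98, -0.198, -0.0], [-0.198, 0.98, 0.0], [0.0, 0.0, -1.0]]
ft_force: [0.0, 0.2, -0.9]
grip_width: 0.0293
grip_force: 39.7
```

>>> send_rows --pt "0 0 0.003 0" --pt "0 0 0 0"

```text
clock: 16.9
ee_pos: [0.4239, -0.1509, 0.1037]
tool_rot: [[-0.98, -0.198, 0.001], [-0.198, 0.98, -0.0], [-0.001, -0.0, -1.0]]
ft_force: [-1.6, 0.4, 8.9]
grip_width: 0.0294
grip_force: 40.5
```

The bottle is on the tray floor, so I let go and rise.

>>> send_rows --pt "0 0 -0.002 0" --pt "0 0 0 0" --pt "0 0 0 0" --pt "0 0 0 0" --pt "0 0 0 0" --pt "0 0 0 0" --pt "0 0 0 0" --pt "0 0 0 0" --jaw -1

```text
clock: 17.7
ee_pos: [0.4237, -0.1509, 0.1039]
tool_rot: [[-0.98, -0.198, -0.0], [-0.198, 0.98, 0.0], [0.0, 0.0, -1.0]]
ft_force: [0.0, 0.1, -0.5]
grip_width: 0.0855
grip_force: 0.0
```

>>> send_rows --pt "0 0 -0.03 0" --pt "0 0 -0.06 0" --pt "0 0 -0.08 0" --pt "0 0 -0.08 0" --pt "0 0 -0.08 0" --pt "0 0 -0.06 0" --pt "0 0 0 0" --pt "0 0 0 0" --pt "0 0 0 0"

```text
clock: 18.6
ee_pos: [0.4229, -0.1507, 0.2589]
tool_rot: [[-0.98, -0.198, -0.002], [-0.198, 0.98, 0.001], [0.002, 0.001, -1.0]]
ft_force: [0.7, -0.1, 0.4]
grip_width: 0.0851
grip_force: 0.0
```

```bash
python3 - <<'E'
from h import *
im,d,P=cloud("scene");cv2.imwrite("pics/s9.png",cv2.resize(im[120:320,150:400,::-1],(750,600),interpolation=cv2.INTER_CUBIC))
plan([.42,-.15,.25])
E
```

```text
t 18.65 pos [ 0.4229 -0.1506  0.2587] yaw 101.45 F [ 0.2 -0.5  0.3] w 0.0854
total shift units [0.0068 0.003  0.0219] | dist mm 9.2
```

View pics/s9.png

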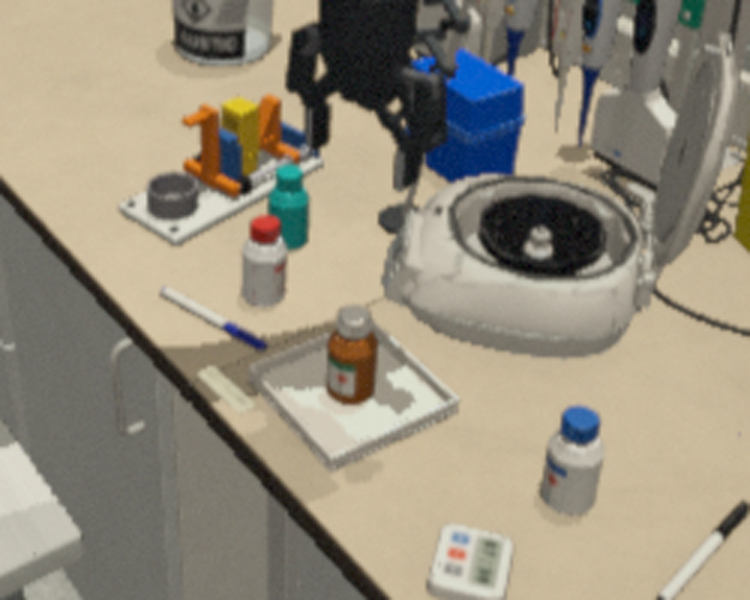

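The amber bottle stands upright in the tray at (352,360), the wedge stands in the slot at (240,135), and the red and blue bottles are undisturbed.

```bash
python3 -c "
from workcell import manip
print(manip.close_job())"
```

```text
the job is handed in; nothing more can be done
None
```

The job is handed in at about 18.7 s: the wedge alone holds the catch open in the slot, the amber bottle stands upright in the tray, and the last picture shows both bystander bottles undisturbed; the hand-in returned no verdict.

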